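# Open the gate of a flooring-sample dispenser and feed in a tabbed sample

## Robot

A 6-joint arm with a two-finger parallel gripper is mounted at the origin on the work surface. World frame = base frame: x ahead of the robot, y to its left, z up, the work surface at z = 0. Lengths are in mm, angles in degrees, forces in N, time in s.
With the tool pointing down it reaches from about 350 to 850 mm from the base axis. Payload 8.1 kg.
Tool frame: the origin (TCP) lies between the finger pads; the fingertips stand 22 mm ahead of it and the grasp point (between the pads) lies 3 mm ahead of it; z points along the fingers, y is the direction in which the jaws open and shut (so a half turn about z gives the same grasp; the last joint's range is limited). The gripper opens to 85 mm and grips with 20 to 120 N. Pads are 22 mm wide; open, the fingers measure 114 mm over their backs; the gripper's body (76 mm by 85 mm) begins 54 mm behind the grasp point. The pads swing forward as they close: fully open they stand 13 mm farther back than shut.
Start: joints at [-76.685, 7.471, 85.268, -0, 87.261, -4.893], TCP at [187.507, -569.953, 253.292] pointing down, gripper open.
Joint ranges: [-169.43, 169.43], [-51.17, 129.36], [1.28, 143.12], [-76.62, 256.62], [0, 156.53], [-152.29, 152.29]. Speed limits (degrees/s): [136.94, 136.94, 159.86, 180, 180, 180].

## Interface

Orientations are given as [roll, pitch, yaw] about the fixed x, y, z axes, in that order (R = Rz(yaw) Ry(pitch) Rx(roll)).
In Python, from bench import r gives the robot as it stands.
- The arm moves only by the tool drive_tool, never from a script. Its argument "moves" is a list of rows, each a list of 2 entries, a list of its own where there are three numbers: the shift along the world's x, y, z in mm, then the turn about the world's z in degrees. A call has exactly 8 rows; each row is the pose to reach, as a shift and turn from the pose commanded when the call began; what a row does not reach only later rows make up. A row lasts 1/12 s, in which the tool goes at most 41.7 mm and 7.16 degrees, less where a joint would pass 70% of its speed; a pose out of reach is approached as far as the arm can. A call with a gripper value outside its range is refused whole. "fingers" is the finger opening in mm, from 0 to 85.4, set as the call begins (left out, the last holds). The fingers move at their own pace and stop on an object; "squeeze" is the grip in N (left out, the last holds). Time passes only in rows, so rows that repeat a pose let the fingers close, or fill a call up. It gives the time, the measured TCP pose, the force and the opening at its end, in the units of the state.
- r.sense(): the state, without advancing time (a new reading comes with each control period).
- r.snapshot(name): name is "scene" or "top" or "wrist"; returns a dict with "pixels" (384x512x3 uint8, red, green, blue), "camera_matrix" (3x3 intrinsics, pixels), "k1" (the pictures are not rectified: a ray, as slopes to the right and down, at radius r is drawn at 1 + k1 r^2 times it, then the intrinsics apply), "xyz" and "orientation" of the camera in the world. Camera axes: x right, y down, z forward; pixel columns grow to the right and rows downward; lengths in mm; the calibration is good to about 2 mm. A picture is of the moment at which its call begins. There is no depth.
- r.hand_in(): hands the job in, once; it reports no verdict.
The state is a dict: "time": time; "joint_pos": joint angles; "qd": joint speeds; "joint_efforts": joint torques, N m; "tool_pos": TCP position; "tcp_rot": TCP orientation; "ft_force": force on the tool from outside, world axes, zero at the start; "wrist_torque": the same for the moment, N m; "finger_gap": finger opening in mm.
Only numpy, scipy, OpenCV 4.12 (cv2) and the standard library are available. Lean on these libraries where they do the work, as an engineer would, in place of code of your own. Each camera call takes 0.05 s, during which the arm holds its last target.

## Task

Open the sample dispenser's gate all the way: pull its sprung knob up, turn it to the last notch, where the gate arm lies right beside the chute, and let it snap fully down into that notch. Then feed the one sample that has a tab down the chute, wide end first, so that it slides home against the bottom stop with its tab trailing up the slope, and leave the gate open. Leave all the other samples and things on the counter where they are.

Things in the scene. Friction and masses are not known exactly. Their poses are not given: they have to be found in the camera images.
- dispenser: Fixed dispenser. Origin on the counter below the middle of the chute mouth. Loading deck 110 wide (x), top 140 above the counter, from the mouth (y = 0) back to y = -200; the chute descends to +y. Guide rails 10 high on the deck: 67 apart from y = -34 to 0, flaring to about 90 apart at y = -60; the deck is open behind. The gate's upright pivot is at x = +85, y = 0, on a pedestal 140 high.
- chute: Straight slippery aluminium trough fixed to the dispenser, sloping down 32 degrees. Origin in the middle of the mouth, on its floor at the deck's edge; y runs down the slope, x across, z square out of the floor. Inside 68 wide, walls 22 high, stop plate at y = 214. Two thin straps cross 32 above its floor at y = 108 and 180.
- gate_lift (a joint): How far the sprung knob, with its gate arm, is pulled up, in m: 0 seated in a notch, 0.018 at the end stop. It must be 0.013 or more to turn from notch to notch. Spring and weight pull it down with about 5 N seated, 11 N at the top; let go over a notch, it snaps down by itself.
- gate_turn (a joint): Turn of knob and gate arm about the upright pivot, in rad, growing clockwise seen from above. Three notches: 0 shut (arm across the mouth, as at the start), 0.70 half open (still in the way), 1.40 fully open (arm beside the chute; end stop at 1.5). Each notch has about 0.06 of play and catches the arm from some 0.1 off.
- knob_grip (a point): Centre of the knob's black grip bar, on the pivot axis, 197 above the counter when seated. The bar is 64 long (x), 16 thick (y), 30 high. The steel gate arm below it (reaches 122 from the pivot, 8 thick, 18 high, lower edge 4 above the deck) points to its -x.
- sample_center (a point): Middle of the tabbed sample, half-way up: a flat flooring sample 130 long, 12 thick, about 0.12 kg, lying face up: a wide part 60 wide from x = -65 to +25 (corners nicked 5 at the -x end), then a tab 28 wide from x = +25 to +65. x points to the tab, z up. Centre of mass at about x = -12.
- sample_tab (a point): Middle of that sample's tab, 45 from the sample's middle.
- plain_long_center (a point): Middle of a plain rectangular sample without tab, 130 x 60 x 12, lying on the counter (x along it). Not to be moved.
- plain_short_center (a point): Middle of a plain rectangular sample without tab, 90 x 60 x 12, lying on the counter (x along it). Not to be moved.
- cleaner: Standing plastic bottle, 60 across, 190 tall; origin under its centre. Not to be moved.
- mug: White mug, 80 across, 95 tall, handle at +y; origin under its centre. Not to be moved.
- grout_jar: Grey jar, 72 across, 85 tall; origin under its centre. Not to be moved.
- tape_measure: Tape measure, 76 x 38 x 66 tall; origin under its centre. Not to be moved.
- mallet: Hammer lying flat, about 300 long. Not to be moved.
Not all that is in view belongs to the job. What is shaped like the part that bears sample_center but orange or turquoise is not meant.

How it is judged (in metres and radians):
On the way, in this order (a step that is already met when the one before it is completed fails the run):
1. the knob has snapped fully down into the last notch, with the gate beside the chute, before the sample enters the chute (value of joint gate_turn between 1.32 and 1.47 rad and value of joint gate_lift below 0.003 m and y of sample_center in the frame of chute below 0.02 m), for 0.2 s.
2. the tabbed sample lies home at the bottom of the chute, tab up the slope (y of sample_center in the frame of chute between 0.135 and 0.16 m and x of sample_center in the frame of chute between -0.012 and 0.012 m and z of sample_center in the frame of chute between 0 and 0.013 m and y of sample_tab in the frame of chute below 0.118 m and angle between the z axis of sample_center and the z axis of chute, either way round below 0.15 rad), for 0.2 s.
At the end, for the whole second after the job is handed in: Knob seated (lift under 3 mm) in the last notch (1.32 to 1.47 rad); the tabbed sample at rest flat on the chute floor (0.15 rad), its middle 135 to 160 mm down the slope, within 12 mm of the centre line, tab up the slope (all of step 2 and value of joint gate_turn between 1.32 and 1.47 rad and value of joint gate_lift below 0.003 m and linear speed of sample below 0.02 m/s); the robot touches nothing.
It fails at once if another sample is moved more than 30 mm (distance of any of plain_long_center, plain_short_center from where it was at the start of the episode above 0.03 m).
It fails at once if another thing on the counter is moved more than 30 mm (distance of any of cleaner, mug, grout_jar, tape_measure, mallet from where it was at the start of the episode above 0.03 m).
It also fails if it takes over 67 s, if anything falls off the work surface, if the arm or the gripper's body presses on something with over 40 N, if the wrist force passes 120 N, or if a joint passes its speed limit or range.

## Working session

There is one attempt and no reset: what is moved stays moved. The work goes in short steps, Python scripts to look and compute and a tool call to move; the robot and the scene stay as the last step left them, time stands still between calls to the robot, and variables do not carry over. Pictures are saved under pics/ and viewed, and the job is handed in when it is done.

Besides the shell and the picture viewer there is one more tool, called after ">>>" as name(argument=value, ...) on one line, values as JSON. drive_tool: Moves the arm, as the interface text tells. Its arguments: {"type":"object","properties":{"moves":{"type":"array","items":{"type":"array"}},"fingers":{"type":"number"},"squeeze":{"type":"number"}},"required":["moves"]}

```bash
ls; mkdir -p pics; python3 - <<'E'
from bench import r
import cv2
for n in("scene","top","wrist"):
    s=r.snapshot(n); cv2.imwrite(f"pics/{n}0.png",s["pixels"][:,:,::-1]); print(n,s["camera_matrix"],s["k1"],s["xyz"],s["orientation"])
print(r.sense())
E
```

```text
pics
scene [[483.65173709   0.         258.87656917]
 [  0.         483.65173709 194.39568752]
 [  0.           0.           1.        ]] -0.0789141204483081 [1793.04579218 -340.93606633 1270.71854254] [-131.16633054   -1.12784721   76.8685837 ]
top [[473.94901549   0.         256.22310125]
 [  0.         473.94901549 194.93657426]
 [  0.           0.           1.        ]] -0.12387532088701098 [ 234.44524969   14.39902544 1883.47384616] [-170.79822504   -0.79763681  -90.79110584]
wrist [[273.29184056   0.         255.16285392]
 [  0.         273.29184056 191.08701288]
 [  0.           0.           1.        ]] -0.03369036943478124 [ 267.19658147 -544.00581617  374.05246918] [ 1.60833086e+02  1.37035841e-01 -7.18576486e+01]
{'time': 0.15, 'joint_pos': array([-7.66858802e+01,  7.50732819e+00,  8.53156933e+01, -1.39087393e-03,
        8.72610648e+01, -4.89301760e+00]), 'qd': array([ 0.03106655, -0.1757739 , -0.26537917,  0.08034372, -0.0122908 ,
        0.12562868]), 'joint_efforts': array([-1.98805009e-05, -5.70063150e+01, -5.01159346e+01, -2.92569594e-04,
        9.49881622e-03, -2.00573680e-06]), 'tool_pos': array([ 187.39431086, -569.5693227 ,  252.45570677]), 'tcp_rot': array([-1.79916102e+02, -5.78805819e-03,  1.82072006e+01]), 'ft_force': array([0.44444788, 0.65099738, 0.41004986]), 'wrist_torque': array([-0.01243164,  0.00128819, -0.05481877]), 'finger_gap': 85.41807097942639}
```

View pics/scene0.png

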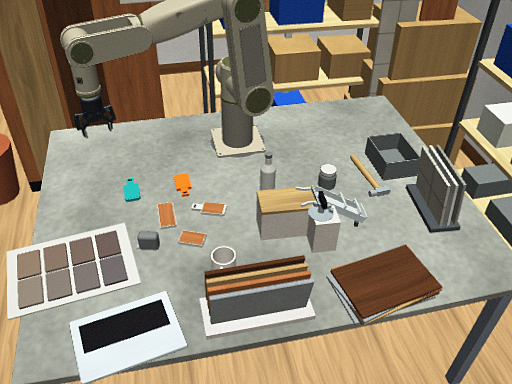

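View pics/top0.png

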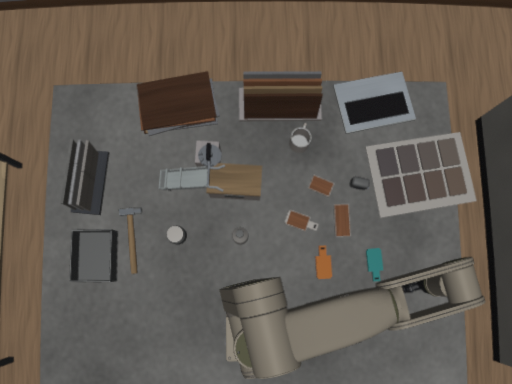

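View pics/wrist0.png

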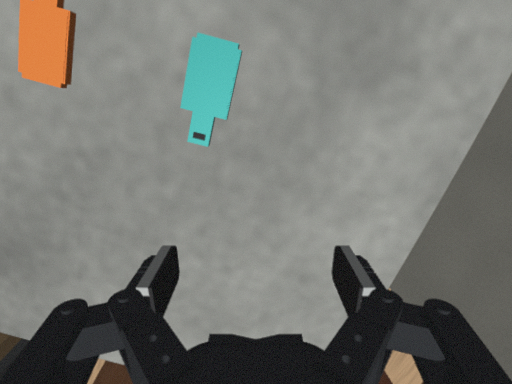

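Scene: the wanted sample is brown with a pale tab at top (300,220). Possible confusions: orange (323,263), turquoise (375,262), plain short (321,185) and plain long (343,220). The dispenser deck is at (235,181), the chute runs left to (160,179), and the knob is at (208,152).

```bash
cat > h.py <<'E'
import numpy as np,cv2
from scipy.spatial.transform import Rotation as R
from bench import r
def snap(n,f=None):
    s=r.snapshot(n)
    if f: cv2.imwrite(f"pics/{f}.png",s["pixels"][:,:,::-1])
    return s
def RR(s): return R.from_euler('xyz',s["orientation"],degrees=True).as_matrix()
def ray(s,uv):
    K=np.array(s["camera_matrix"]);k=s["k1"]
    uv=np.atleast_2d(np.float64(uv))
    n=cv2.undistortPoints(uv[:,None],K,np.array([k,0,0,0.]),).reshape(-1,2)
    return np.c_[n,np.ones(len(n))]@RR(s).T
def onz(s,uv,z):
    d=ray(s,uv);c=np.array(s["xyz"]);t=(z-c[2])/d[:,2:]
    return c+t*d
def proj(s,P):
    P=np.atleast_2d(np.float64(P));Rm=RR(s);rv=cv2.Rodrigues(Rm.T)[0];t=-Rm.T@np.array(s["xyz"])
    return cv2.projectPoints(P,rv,t,np.array(s["camera_matrix"]),np.array([s["k1"],0,0,0.]))[0].reshape(-1,2)
def tri(s1,u1,s2,u2):
    d1=ray(s1,u1)[0];d2=ray(s2,u2)[0];c1=np.array(s1["xyz"]);c2=np.array(s2["xyz"])
    A=np.c_[d1,-d2];ab=np.linalg.lstsq(A,c2-c1,rcond=None)[0]
    p,q=c1+ab[0]*d1,c2+ab[1]*d2
    return (p+q)/2,np.linalg.norm(p-q)
E
python3 - <<'E'
from h import *
s=snap("top");im=s["pixels"][:,:,::-1]
cv2.imwrite("pics/t_s.png",cv2.resize(im[165:275,270:390],None,fx=6,fy=5.4,interpolation=cv2.INTER_CUBIC))
cv2.imwrite("pics/t_d.png",cv2.resize(im[130:220,150:270],None,fx=6,fy=6,interpolation=cv2.INTER_CUBIC))
q=snap("scene");im=q["pixels"][:,:,::-1]
cv2.imwrite("pics/s_d.png",cv2.resize(im[170:260,250:380],None,fx=6,fy=6,interpolation=cv2.INTER_CUBIC))
E
```

```text
(no output)
```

View pics/t_s.png

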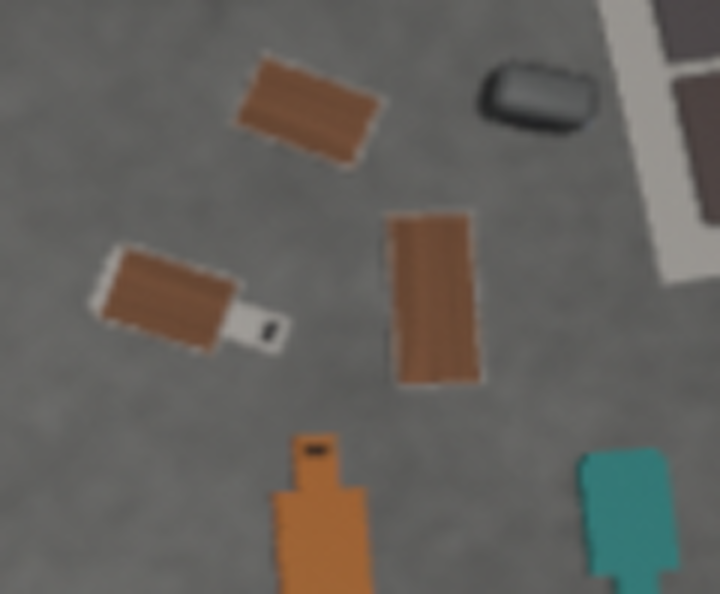

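View pics/t_d.png

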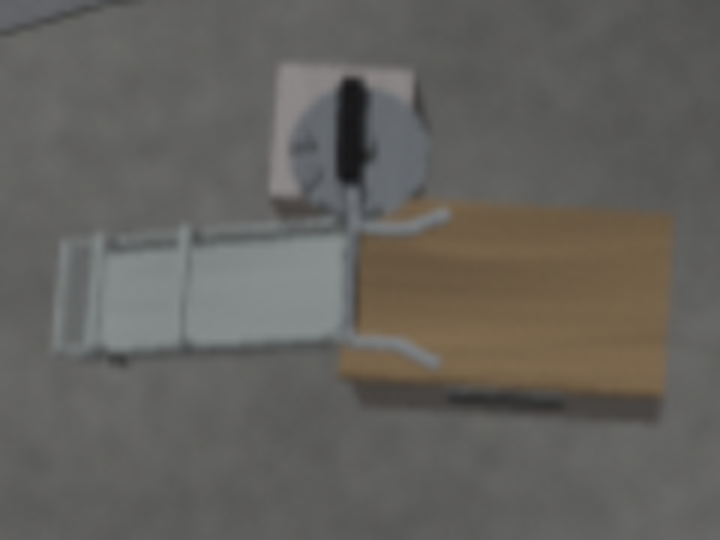

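View pics/s_d.png

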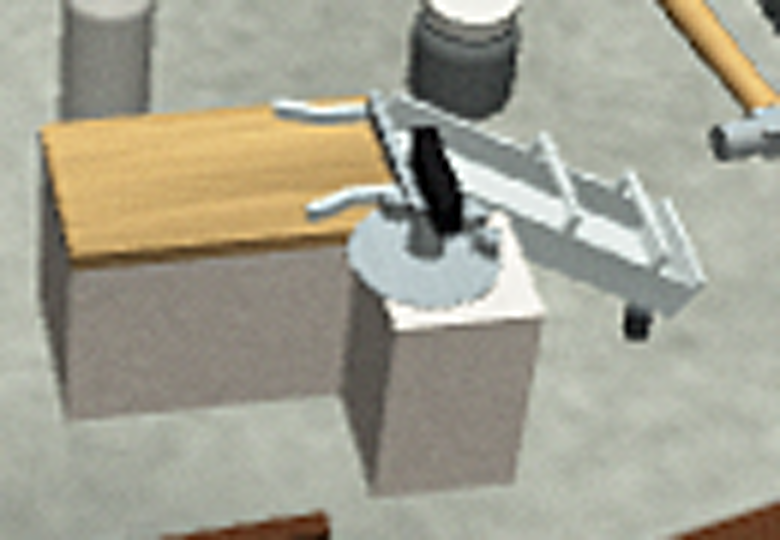

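```bash
python3 - <<'E'
from h import *
s=snap("top");q=snap("scene")
c=lambda p:np.array(p)/6+[150,130]
P=onz(s,[c(p) for p in [(670,212),(663,393),(340,375)]],140);print("deck",P.round(1))
y=P[2]-P[1];print("len",np.linalg.norm(y),np.linalg.norm(P[0]-P[1]),"yaw of +y",np.degrees(np.arctan2(y[1],y[0])), np.degrees(np.arctan2(*(P[0]-P[1])[[1,0]])))
k=onz(s,[c((351,78)),c((349,183)),c((350,130))],212);print("knob",k.round(1),np.linalg.norm(k[0]-k[1]))
a=onz(s,[np.array(p)/[6,5.4]+[270,165] for p in [(118,245),(93,308),(240,283),(213,350),(291,318),(278,354)]],12)
print("sample",a.round(1))
im=s["pixels"].astype(int)
# mask brown in wide region
hsv=cv2.cvtColor(s["pixels"],cv2.COLOR_RGB2HSV)
m=((hsv[...,0]<15)&(hsv[...,1]>90)).astype(np.uint8)
n,l,st,ce=cv2.connectedComponentsWithStats(m)
for i in range(1,n):
    if st[i,4]>80 and 280<ce[i][0]<360 and 170<ce[i][1]<250:
        pts=np.argwhere(l==i)[:,::-1].astype(float)
        w=onz(s,pts,12)[:,:2].astype(np.float32)
        print(cv2.minAreaRect(w))
E
```

```text
deck [[629.3 -35.8 140. ]
 [514.2 -29.7 140. ]
 [527.9 170.9 140. ]]
len 201.0790658565589 115.21358680844264 yaw of +y 86.10714438101624 -3.064614210265991
knob [[698.5 158.6 212. ]
 [633.1 159.5 212. ]
 [666.  159.  212. ]] 65.45252085703291
sample [[ 473.4 -148.3   12. ]
 [ 426.9 -130.6   12. ]
 [ 444.1 -228.8   12. ]
 [ 394.8 -209.4   12. ]
 [ 417.7 -262.    12. ]
 [ 391.3 -252.5   12. ]]
((573.8404541015625, -276.5792236328125), (80.7026596069336, 50.43501663208008), 65.77444458007812)
((431.8516540527344, -357.1494445800781), (121.44510650634766, 51.35627365112305), 1.1632181406021118)
((433.85394287109375, -178.33450317382812), (74.24920654296875, 50.74732208251953), 69.9796371459961)
```

>>> drive_tool(moves=[[[20, 22, 6], 5], [[50, 55, 12], 12], [[80, 88, 18], 19], [[110, 121, 25], 26], [[140, 154, 32], 33], [[170, 187, 39], 40], [[200, 220, 45], 47], [[217, 240, 47], 54]])

```text
time: 1.02
tool_pos: [402.3, -332.2, 300.6]
tcp_rot: [179.9, 0.0, 72.5]
ft_force: [0.9, -0.6, -0.4]
finger_gap: 85.6
```

```bash
python3 - <<'E'
from h import *
s=snap("wrist","w1");print(s["xyz"],s["orientation"],r.sense()["tool_pos"],r.sense()["tcp_rot"],r.sense()["ft_force"])
E
```

```text
[ 426.76223896 -251.95639487  422.30877652] [ 1.60817074e+02 -5.46721756e-02 -1.75258590e+01] [ 407.04371203 -326.81576325  301.59678038] [ 1.79772471e+02 -1.77232649e-01  7.33521778e+01] [1.87075383 4.44007571 0.1144988 ]
```

View pics/w1.png

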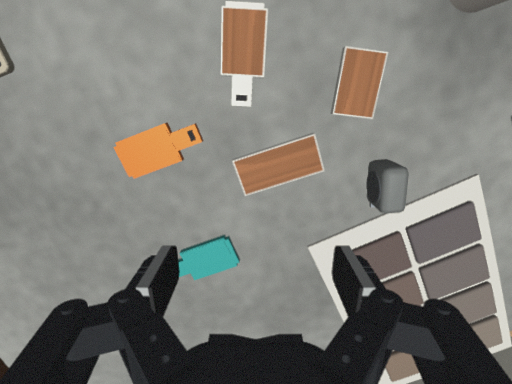

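Close view: brown plank with a pale nicked end (245,3), shoulder at row 76 and a pale tab with a hole at (242,98) is the wanted sample. The orange and turquoise ones are distractors.

```bash
python3 - <<'E'
from h import *
s=snap("wrist");im=s["pixels"]
hsv=cv2.cvtColor(im,cv2.COLOR_RGB2HSV)
m=(((hsv[...,0]<20)&(hsv[...,1]>90)) | (im.min(2)>195)).astype(np.uint8)
m=cv2.morphologyEx(m,cv2.MORPH_CLOSE,np.ones((5,5)))
n,l,st,ce=cv2.connectedComponentsWithStats(m)
for i in range(1,n):
    if st[i,4]>300 and ce[i][1]<230: 
        pts=np.argwhere(l==i)[:,::-1].astype(float)
        w=onz(s,pts,12)[:,:2].astype(np.float32)
        print(st[i],ce[i].round(1),cv2.minAreaRect(w))
        if st[i,1]<5:
            for y in (10,40,70,85,95,103):
                x=np.where(l[y]==i)[0]; e=onz(s,[(x[0]-.5,y),(x[-1]+.5,y)],12); print(y,x[0],x[-1],e.mean(0)[:2].round(1))
            print("ends",onz(s,[(242,106)],12).round(1),onz(s,[(247,2)],12))
E
```

```text
[ 219    8   48  104 3682] [241.8  51.7] ((426.50567626953125, -196.74118041992188), (130.34246826171875, 60.05596160888672), 69.22966766357422)
[ 331   54   53   71 2611] [356.3  89.2] ((572.6907958984375, -279.125), (89.39164733886719, 59.207664489746094), 66.31778717041016)
[ 112  127   89   55 2864] [152.9 151.9] ((266.34185791015625, -277.70660400390625), (132.7675018310547, 60.81549835205078), 2.145108699798584)
[ 231  142   88   56 2716] [275.8 169.7] ((429.5177001953125, -358.1479187011719), (126.7470474243164, 55.79009246826172), 0.8662446737289429)
```

>>> drive_tool(moves=[[[10, 20, 0], 6], [[28, 54, 0], 13], [[46, 88, 0], 20], [[64, 122, 0], 27], [[82, 156, 0], 34], [[100, 190, 0], 41], [[118, 224, 0], 48], [[136, 258, 0], 55]])

```text
time: 1.78
tool_pos: [537.6, -74.6, 299.8]
tcp_rot: [-180.0, 0.0, 127.5]
ft_force: [-0.4, -0.4, -0.8]
finger_gap: 85.3
```

>>> drive_tool(moves=[[[18, 34, 0], 7], [[36, 68, 0], 14], [[54, 102, 0], 21], [[72, 136, 0], 28], [[90, 170, 0], 35], [[108, 202, 0], 42], [[122, 226, 0], 47], [[126, 231, 0], 49.3]])

```text
time: 2.45
tool_pos: [664.1, 159.0, 298.5]
tcp_rot: [179.9, -0.1, 176.9]
ft_force: [0.1, 0.3, 0.4]
finger_gap: 85.4
```

```bash
python3 - <<'E'
from h import *
s=snap("wrist","w2");print(s["xyz"],r.sense()["tool_pos"],r.sense()["tcp_rot"],r.sense()["ft_force"],r.sense()["time"])
E
```

```text
[578.53699331 162.57020745 420.29297358] [664.05596195 158.01510097 298.40329961] [ 1.79975180e+02 -6.20904663e-02  1.76943871e+02] [-1.5548085  -0.36616911 -0.84680731] 2.5
```

View pics/w2.png

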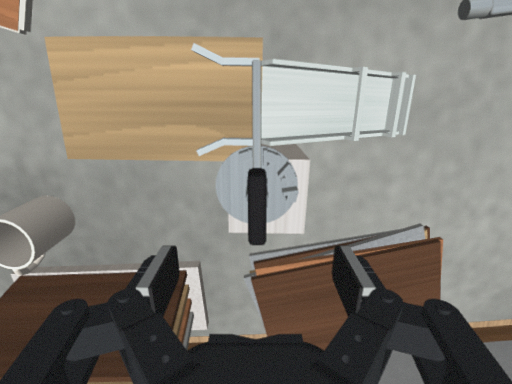

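```bash
python3 - <<'E'
from h import *
s=snap("wrist");im=s["pixels"]
dk=onz(s,[(47,38),(68,160),(263,37)],140);print("deck",dk.round(1))
m=(im.max(2)<60).astype(np.uint8);m[250:]=0;m[:160]=0;m[:,:235]=0;m[:,280:]=0
pts=np.argwhere(m)[:,::-1].astype(float);print(pts.min(0),pts.max(0))
e=onz(s,[(257.3,171),(257.3,243)],212);print("bar top far/near",e.round(1))
for y in (176,185,200,215,230,240):
    x=pts[pts[:,1]==y,0]; print(y,x.min(),x.max(),onz(s,[(x.min()-.5,y),(x.max()+.5,y)],212)[:,:2].round(1).tolist())
arm=onz(s,[(257.5,62),(257.5,160)],162);print("arm",arm.round(1))
# chute walls pts: mouth floor corners at z=140+, end
print("chute mouth",onz(s,[(263,66),(261,139)],160).round(1))
E
python3 - <<'E'
import cv2
im=cv2.imread('pics/w2.png');cv2.imwrite('pics/w2c.png',cv2.resize(im[25:260,180:430],None,fx=3,fy=2.5,interpolation=cv2.INTER_CUBIC))
E
```

```text
deck [[514.  -29.  140. ]
 [629.9 -39.6 140. ]
 [526.8 172.  140. ]]
[249. 169.] [267. 244.]
bar top far/near [[634.  160.6 212. ]
 [698.2 157.2 212. ]]
176 250.0 266.0 [[637.8, 154.2], [638.5, 167.6]]
185 249.0 266.0 [[645.2, 152.9], [646.0, 167.3]]
200 249.0 266.0 [[658.0, 152.1], [658.8, 166.8]]
215 250.0 266.0 [[671.4, 152.1], [672.2, 166.2]]
230 250.0 266.0 [[685.3, 151.3], [686.1, 165.7]]
240 250.0 266.0 [[694.9, 150.7], [695.7, 165.3]]
arm [[550.1 165.5 162. ]
 [636.5 161.1 162. ]]
chute mouth [[553.3 170.2 160. ]
 [616.9 165.4 160. ]]
```

View pics/w2c.png

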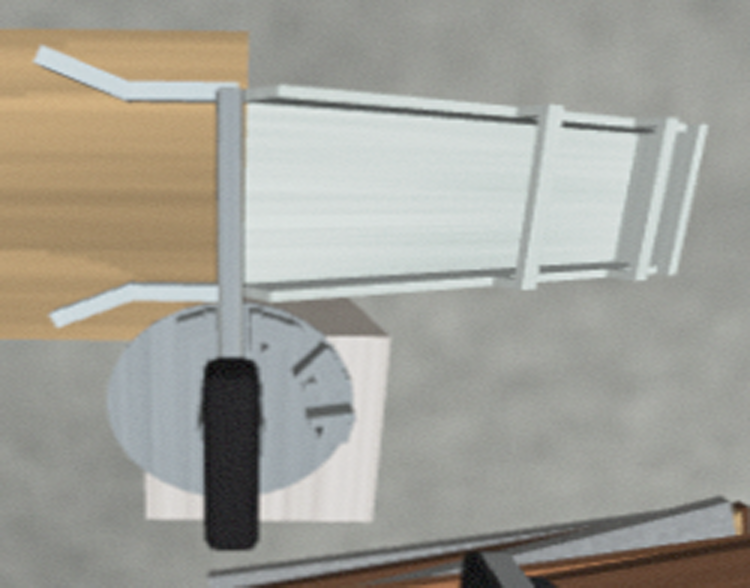

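>>> drive_tool(moves=[[[0, 0, -12], 0], [[0, 0, -27], 0], [[0, 0, -42], 0], [[0, 0, -57], 0], [[0, 0, -72], 0], [[0, 0, -86], 0], [[0, 0, -95], 0], [[0, 0, -98], 0]])

```text
time: 3.22
tool_pos: [662.0, 154.1, 199.1]
tcp_rot: [-180.0, -0.2, 176.4]
ft_force: [-0.9, -0.7, -0.5]
finger_gap: 85.1
```

>>> drive_tool(moves=[[[0, 0, 0], 0], [[0, 0, 0], 0], [[0, 0, 0], 0], [[0, 0, 0], 0], [[0, 0, 0], 0], [[0, 0, 0], 0], [[0, 0, 0], 0], [[0, 0, 0], 0]], fingers=0, squeeze=60)

```text
time: 3.88
tool_pos: [664.0, 159.1, 204.1]
tcp_rot: [179.7, 0.2, 176.7]
ft_force: [0.8, 13.8, 3.8]
finger_gap: 15.5
```

```bash
python3 - <<'E'
from h import *
s=snap("wrist","w3");a=r.sense();print(a["tool_pos"],a["tcp_rot"],a["ft_force"],a["wrist_torque"],a["finger_gap"])
E
```

```text
[663.99473468 159.13578408 204.0428268 ] [179.68095625   0.20113449 176.65832892] [-0.10726362 14.10520451  4.68584294] [ 1.97815772 -0.11138111  0.11263086] 15.12231726305371
```

View pics/w3.png

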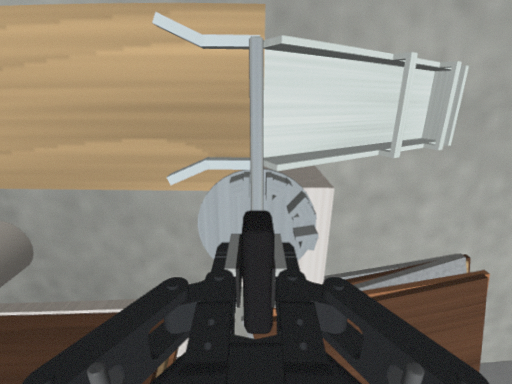

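>>> drive_tool(moves=[[[0, 1, 3], 0], [[0, 2, 6], 0], [[0, 3, 9], 0], [[0, 4, 12], 0], [[0, 4, 15], 0], [[0, 4, 17], 0], [[0, 4, 17], 0], [[0, 4, 17], 0]])

```text
time: 4.6
tool_pos: [663.8, 160.0, 217.7]
tcp_rot: [180.0, 0.1, 176.5]
ft_force: [8.2, 3.3, -9.9]
finger_gap: 15.2
```

```bash
python3 - <<'E'
from h import *
s=snap("wrist","w4");a=r.sense();print(a["tool_pos"],a["tcp_rot"],a["ft_force"],a["wrist_torque"],a["finger_gap"])
E
```

```text
[663.76979543 159.94538039 217.60713312] [1.79954095e+02 5.41262734e-02 1.76538161e+02] [ 7.59297627  3.35489206 -9.38685447] [ 0.34307731 -1.34763298  0.03615211] 14.910891289481642
```

View pics/w4.png

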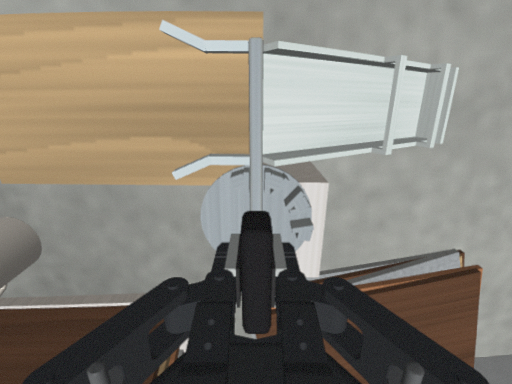

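>>> drive_tool(moves=[[[2, 0, 2], 0], [[2, 0, 2], -2], [[2, 0, 2], -6], [[2, 0, 2], -11], [[2, 0, 2], -16], [[2, 0, 2], -21], [[2, 0, 2], -25], [[2, 0, 2], -28]])

```text
time: 5.32
tool_pos: [664.7, 162.4, 219.3]
tcp_rot: [179.8, -0.2, 148.4]
ft_force: [4.0, 14.2, -10.1]
finger_gap: 15.1
```

```bash
python3 - <<'E'
from h import *
s=snap("wrist","w5");a=r.sense();print(a["tool_pos"],a["tcp_rot"],a["ft_force"],a["wrist_torque"],a["finger_gap"])
E
```

```text
[664.74280133 162.43286572 219.30175136] [ 1.79831743e+02 -1.77644630e-01  1.48238359e+02] [ 3.62418127 12.6158593  -9.27921906] [ 1.95202708 -0.65911456  0.12129402] 14.77708906813885
```

View pics/w5.png

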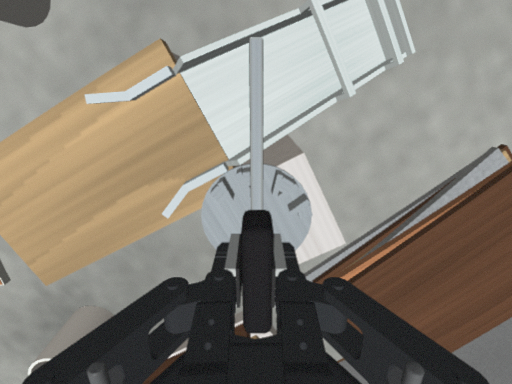

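>>> drive_tool(moves=[[[0, 1, 0], -3], [[0, 2, 0], -8], [[0, 2, 0], -13], [[0, 2, 0], -18], [[0, 2, 0], -23], [[0, 2, 0], -28], [[0, 2, 0], -33], [[0, 2, 0], -38]])

```text
time: 6.03
tool_pos: [667.1, 165.0, 220.8]
tcp_rot: [179.6, -0.2, 110.4]
ft_force: [16.2, 16.2, -10.7]
finger_gap: 15.2
```

>>> drive_tool(moves=[[[0, 0, 0], -4], [[0, 0, 0], -8], [[0, 0, 0], -12], [[0, 0, 0], -14], [[0, 0, 0], -14], [[0, 0, 0], -14], [[0, 0, 0], -14], [[0, 0, 0], -14]])

```text
time: 6.7
tool_pos: [668.3, 165.4, 221.6]
tcp_rot: [179.5, -0.3, 96.7]
ft_force: [20.4, 16.8, -11.6]
finger_gap: 15.4
```

```bash
python3 - <<'E'
from h import *
s=snap("wrist","w6");a=r.sense();print(a["tool_pos"],a["tcp_rot"],a["ft_force"],a["wrist_torque"],a["finger_gap"])
E
```

```text
[668.27152397 165.34849019 221.55086306] [179.47251544  -0.30899595  96.65030435] [ 19.37795071  17.10563956 -10.52798051] [ 2.96274776 -3.21137077  0.1303822 ] 15.408786456346098
```

View pics/w6.png

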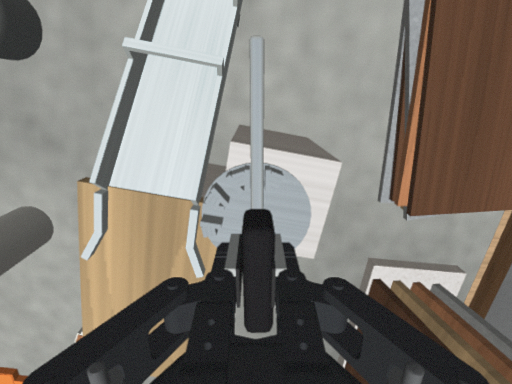

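>>> drive_tool(moves=[[[1, 1, 0], 0], [[2, 2, 0], 0], [[2, 2, -4], 0], [[2, 2, -8], 0], [[2, 2, -12], 0], [[2, 2, -16], 0], [[2, 2, -17], 0], [[2, 2, -17], 0]])

```text
time: 7.42
tool_pos: [668.8, 165.8, 204.5]
tcp_rot: [179.7, -0.2, 96.6]
ft_force: [10.1, 10.8, -3.9]
finger_gap: 15.2
```

>>> drive_tool(moves=[[[0, 0, 0], 0], [[0, 0, 0], 0], [[0, 0, 0], 0], [[0, 0, 0], 0], [[0, 0, 0], 0], [[0, 0, 0], 0], [[0, 0, 0], 0], [[0, 0, 0], 0]], fingers=85)

```text
time: 8.08
tool_pos: [667.2, 163.2, 203.7]
tcp_rot: [-180.0, 0.0, 96.5]
ft_force: [0.1, -0.4, 0.2]
finger_gap: 85.2
```

>>> drive_tool(moves=[[[0, 0, 8], 0], [[0, 0, 24], 0], [[0, 0, 40], 0], [[0, 0, 56], 0], [[0, 0, 72], 0], [[0, 0, 85], 0], [[0, 0, 93], 0], [[0, 0, 96], 0]])

```text
time: 8.75
tool_pos: [667.8, 163.4, 302.2]
tcp_rot: [179.8, -0.0, 96.5]
ft_force: [0.7, -0.4, -0.3]
finger_gap: 85.0
```

```bash
python3 - <<'E'
from h import *
s=snap("wrist","w7");a=r.sense();print(a["tool_pos"],a["tcp_rot"],a["ft_force"],a["wrist_torque"],a["finger_gap"])
s=snap("scene","s7")
cv2.imwrite("pics/s7c.png",cv2.resize(s["pixels"][170:260,250:380,::-1],None,fx=6,fy=6,interpolation=cv2.INTER_CUBIC))
E
```

```text
[667.68238122 163.35212203 301.57578144] [ 1.79871295e+02 -7.74161093e-03  9.65101075e+01] [-0.21971031  0.76967392  0.1185798 ] [-0.0177414   0.0594299   0.04802672] 85.08220821808473
```

View pics/w7.png

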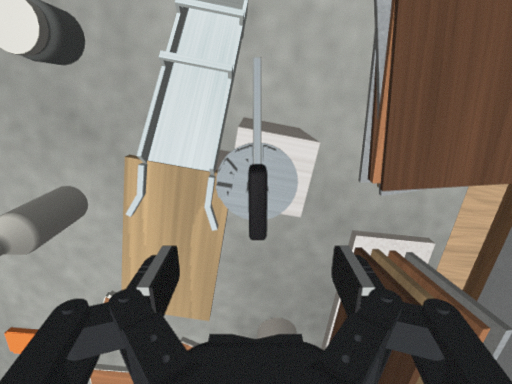

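View pics/s7c.png

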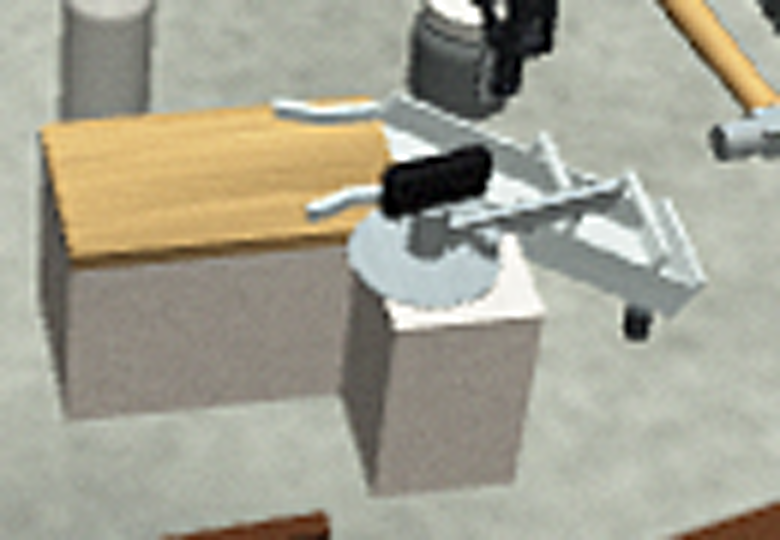

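```bash
python3 - <<'E'
from h import *
s=snap("wrist");q=snap("scene");im=s["pixels"]
m=(im.max(2)<60).astype(np.uint8);m[245:]=0;m[:155]=0;m[:,:235]=0;m[:,280:]=0
ys=[175,190,205,220,232];L=[]
for y in ys:
    x=np.where(m[y])[0];L.append(onz(s,[((x.min()+x.max())/2,y)],212)[0,:2])
L=np.array(L);print(L.round(1));d=L[0]-L[-1];print("bar dir",np.degrees(np.arctan2(d[1],d[0])))
yy=np.where(m.any(1))[0];print(yy.min(),yy.max(),onz(s,[(258,yy.min()-.5),(258,yy.max()+.5)],212).round(1))
a=onz(s,[(257.5,60),(257.8,150)],162);print("arm",a.round(1),np.degrees(np.arctan2(*(a[0]-a[1])[[1,0]])))
im=q["pixels"];m=(im.max(2)<50).astype(np.uint8);m[:185]=0;m[210:]=0;m[:,:311]=0;m[:,335:]=0
ys,xs=np.where(m);print("scene black bbox",xs.min(),xs.max(),ys.min(),ys.max(),"centroid",xs.mean(),ys.mean())
for dz in(0,.013*1000):
    u=np.radians(97.5-180*0); ax=np.array([np.cos(u),np.sin(u),0]);n=np.array([np.sin(u),-np.cos(u),0]);c=np.array([667,160,197+dz])
    P=[c+i*32*ax+j*8*n+k*15*np.array([0,0,1]) for i in(-1,1) for j in(-1,1) for k in(-1,1)]
    p=proj(q,P).astype(np.float32);h=cv2.convexHull(p);M=cv2.moments(h);print(dz,p.min(0),p.max(0),M['m10']/M['m00'],M['m01']/M['m00'])
E
```

```text
[[666.3 188.2]
 [667.4 175.6]
 [668.9 162.5]
 [670.5 148.9]
 [671.8 137.7]]
bar dir 96.18920001775994
165 240 [[664.9 196.6 212. ]
 [672.7 129.5 212. ]]
arm [[655.7 277.2 162. ]
 [665.  198.8 162. ]] 96.80109335594939
scene black bbox 313 334 185 205 centroid 322.3112582781457 199.2185430463576
0 [311.65988 191.89864] [331.81882 205.77588] 321.67243875377477 198.8039313412462
13.0 [312.01526 188.96376] [332.28256 202.89604] 322.0812493212074 195.89611215909014
```

>>> drive_tool(moves=[[[-12, -18, 0], -2], [[-32, -48, 0], -5], [[-54, -80, 0], -8], [[-76, -113, 0], -12], [[-98, -146, 0], -15], [[-120, -179, 0], -18], [[-142, -212, 0], -22], [[-164, -245, 0], -25]])

```text
time: 9.62
tool_pos: [501.3, -82.8, 298.4]
tcp_rot: [-179.9, 0.0, 71.3]
ft_force: [0.8, -0.2, -0.3]
finger_gap: 84.9
```

>>> drive_tool(moves=[[[-22, -33, -10], -1], [[-44, -66, -35], -2.3], [[-60, -92, -65], -2.3], [[-74, -110, -95], -2.3], [[-77, -115, -125], -2.3], [[-77, -115, -150], -2.3], [[-77, -115, -165], -2.3], [[-77, -115, -170], -2.3]])

```text
time: 10.28
tool_pos: [423.3, -195.5, 125.3]
tcp_rot: [-179.6, -0.1, 69.2]
ft_force: [0.8, -0.0, -0.8]
finger_gap: 84.8
```

```bash
python3 - <<'E'
from h import *
s=snap("wrist","w8");a=r.sense();print(a["tool_pos"],a["tcp_rot"],a["ft_force"],a["time"])
E
```

```text
[ 423.91693521 -195.58774161  126.15560563] [-1.79654440e+02 -6.25448157e-02  6.91834319e+01] [-0.91950692  0.43707325 -0.18115049] 10.3333
```

View pics/w8.png

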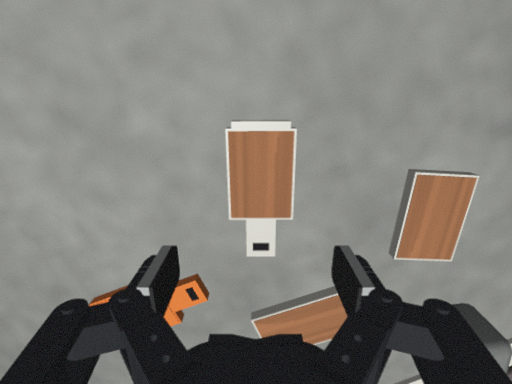

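```bash
python3 - <<'E'
from h import *
s=snap("wrist");im=s["pixels"]
hsv=cv2.cvtColor(im,cv2.COLOR_RGB2HSV)
m=(((hsv[...,0]<20)&(hsv[...,1]>90)) | (im.min(2)>195)).astype(np.uint8)
m=cv2.morphologyEx(m,cv2.MORPH_CLOSE,np.ones((5,5)))
n,l,st,ce=cv2.connectedComponentsWithStats(m)
for i in range(1,n):
    if st[i,4]>300 and ce[i][1]<260: 
        pts=np.argwhere(l==i)[:,::-1].astype(float)
        w=onz(s,pts,12)[:,:2].astype(np.float32)
        print(st[i],ce[i].round(1),cv2.minAreaRect(w))
E
```

```text
[ 225  122   70  134 7255] [259.7 177.2] ((426.15045166015625, -197.32652282714844), (128.99986267089844, 59.89021301269531), 69.36634063720703)
[ 394  173   83   86 4986] [433.1 214.8] ((572.510009765625, -279.69818115234375), (89.43736267089844, 59.22026824951172), 66.1192398071289)
```

>>> drive_tool(moves=[[[2, -2, -15], 0], [[2, -2, -32], 0], [[2, -2, -50], 0], [[2, -2, -66], 0], [[2, -2, -80], 0], [[2, -2, -90], 0], [[2, -2, -94], 0], [[2, -2, -96], 0]])

```text
time: 11.05
tool_pos: [428.5, -198.7, 34.0]
tcp_rot: [180.0, 0.0, 69.2]
ft_force: [0.1, -0.2, 1.2]
finger_gap: 85.2
```

```bash
python3 - <<'E'
from h import *
s=snap("wrist","w9");a=r.sense();print(a["tool_pos"],a["tcp_rot"],a["ft_force"],a["time"])
E
```

```text
[ 428.60703467 -198.84897113   34.07810293] [1.79972883e+02 5.87013630e-03 6.92251346e+01] [ 0.21669998 -1.40425432  0.0678249 ] 11.1
```

View pics/w9.png

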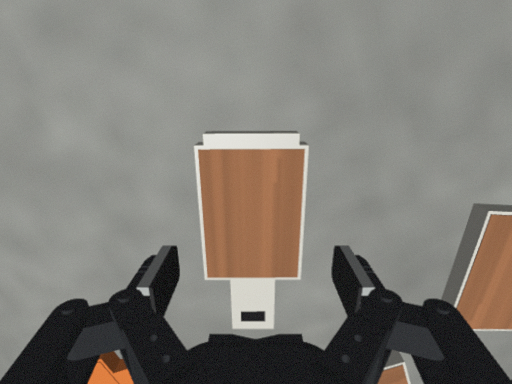

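>>> drive_tool(moves=[[[0, 0, -2], 0], [[0, 0, -4], 0], [[0, 0, -6], 0], [[0, 0, -8], 0], [[0, 0, -9], 0], [[0, 0, -9], 0], [[0, 0, -9], 0], [[0, 0, -9], 0]])

```text
time: 11.77
tool_pos: [428.2, -198.7, 24.8]
tcp_rot: [180.0, -0.0, 69.2]
ft_force: [0.0, 0.2, 0.4]
finger_gap: 85.1
```

>>> drive_tool(moves=[[[0, 0, 0], 0], [[0, 0, 0], 0], [[0, 0, 0], 0], [[0, 0, 0], 0], [[0, 0, 0], 0], [[0, 0, 0], 0], [[0, 0, 0], 0], [[0, 0, 0], 0]], fingers=0, squeeze=50)

```text
time: 12.43
tool_pos: [428.5, -198.9, 25.4]
tcp_rot: [180.0, 0.0, 69.2]
ft_force: [-2.5, 0.5, 5.8]
finger_gap: 57.5
```

```bash
python3 - <<'E'
from h import *
s=snap("wrist","w10");a=r.sense();print(a["tool_pos"],a["tcp_rot"],a["ft_force"],a["time"],a["finger_gap"])
E
```

```text
[ 428.4849637  -198.8942836    25.38286877] [1.79974044e+02 6.94822854e-03 6.92140934e+01] [-0.77351512  1.16096767  5.26472073] 12.4833 57.9392925879665
```

View pics/w10.png

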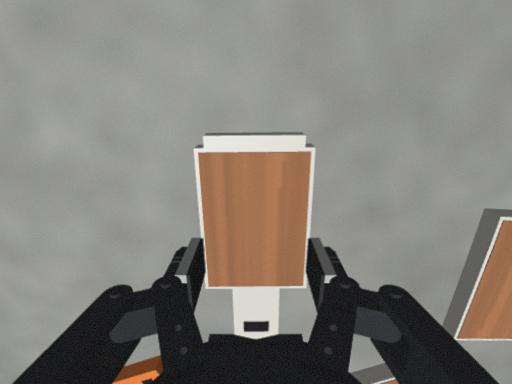

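>>> drive_tool(moves=[[[0, 0, 8], 0], [[0, 0, 25], 0], [[0, 0, 50], 0], [[0, 0, 80], 0], [[0, 0, 115], 0], [[0, 0, 150], 0], [[0, 0, 185], 0], [[0, 0, 215], 0]])

```text
time: 13.15
tool_pos: [428.2, -198.7, 242.8]
tcp_rot: [179.9, 0.0, 69.2]
ft_force: [0.3, -1.3, -2.0]
finger_gap: 57.7
```

>>> drive_tool(moves=[[[10, 18, 10], 2], [[26, 48, 15], 5], [[44, 80, 20], 8], [[62, 114, 20], 11], [[80, 148, 20], 14], [[96, 176, 20], 16], [[107, 197, 20], 17.5], [[110, 203, 20], 17.5]])

```text
time: 13.82
tool_pos: [538.9, 7.6, 259.8]
tcp_rot: [-180.0, -0.1, 87.0]
ft_force: [0.1, -1.0, -1.4]
finger_gap: 57.8
```

```bash
python3 - <<'E'
from h import *
s=snap("wrist","w11");a=r.sense();print(a["tool_pos"],a["tcp_rot"],a["ft_force"],a["time"],a["finger_gap"])
E
```

```text
[538.71840907   7.04275691 259.75449055] [-1.79978540e+02 -5.03352020e-02  8.68886111e+01] [-1.01402679  0.86061064 -2.81671277] 13.8667 57.6079662433883
```

View pics/w11.png

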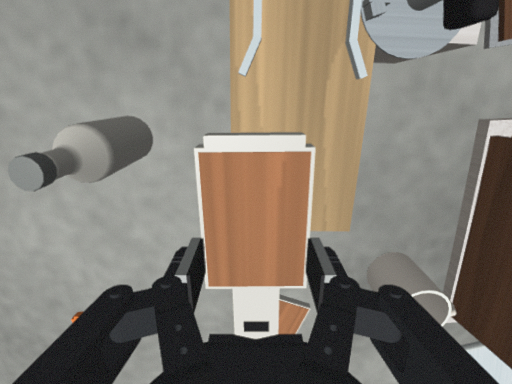

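```bash
python3 - <<'E'
from h import *
s=snap("wrist");im=s["pixels"][:,:,::-1]
cv2.imwrite("pics/w11c.png",cv2.resize(im[0:240,215:395],None,fx=3.3,fy=2.5,interpolation=cv2.INTER_CUBIC))
g=im.astype(int)
for y in (80,110,130): # left deck edge
    d=g[y,:,2]-g[y,:,0]; x=np.where(d[215:400]>35)[0]+215; print(y,x.min(),x.max(),onz(s,[(x.min()-.5,y),(x.max()+.5,y)],140).round(1).tolist())
for y in (150,190,220):
    d=g[y,:,2]-g[y,:,0]; x=np.where(d[325:400]>35)[0]+325; print(y,x.max(),onz(s,[(x.max()+.5,y)],140).round(1).tolist())
for y in (3,15,30):
    d=(g[y,:,2]-g[y,:,0])<25; x=np.where(d[240:268])[0]+240; z=np.where(d[340:372])[0]+340
    L=onz(s,[(x.min()-.5,y),(x.max()+.5,y),(z.min()-.5,y),(z.max()+.5,y)],150)[:,:2];print("rail",y,x.min(),x.max(),z.min(),z.max(),L.round(1).tolist())
E
```

```text
80 230 370 [[522.0, 105.3, 140.0], [638.5, 99.3, 140.0]]
110 231 366 [[520.8, 81.4, 140.0], [636.8, 75.4, 140.0]]
130 231 363 [[519.5, 64.7, 140.0], [635.4, 58.5, 140.0]]
150 361 [[634.8, 40.9, 140.0]]
190 355 [[631.8, 3.3, 140.0]]
220 350 [[628.9, -27.5, 140.0]]
rail 3 254 261 350 371 [[544.8, 156.7], [550.7, 156.4], [615.4, 153.3], [631.8, 152.7]]
rail 15 253 261 348 371 [[543.6, 149.0], [550.3, 148.6], [614.2, 145.5], [632.3, 144.8]]
rail 30 253 260 347 371 [[543.0, 139.0], [549.1, 138.6], [613.9, 135.5], [632.9, 134.7]]
```

View pics/w11c.png

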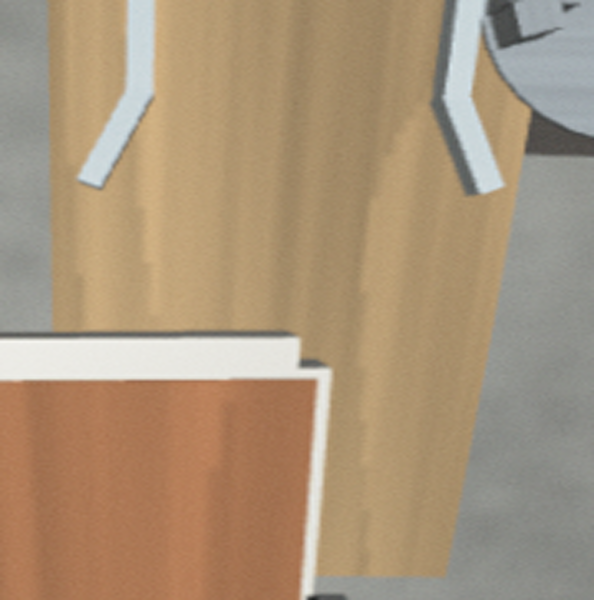

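>>> drive_tool(moves=[[[12, 13, 0], 0], [[26, 29, -5], -0.3], [[36, 40, -20], -0.3], [[38, 41, -40], -0.3], [[38, 41, -58], -0.3], [[38, 41, -72], -0.3], [[38, 41, -80], -0.3], [[38, 41, -83], -0.3]])

```text
time: 14.58
tool_pos: [574.9, 43.9, 175.1]
tcp_rot: [-179.8, 0.0, 86.3]
ft_force: [-0.0, -0.5, -2.2]
finger_gap: 57.4
```

```bash
python3 - <<'E'
from h import *
s=snap("wrist","w12");a=r.sense();print(a["tool_pos"],a["tcp_rot"],a["ft_force"],a["time"],a["finger_gap"])
E
```

```text
[575.22980253  44.13696682 175.56922471] [-1.79875038e+02  2.34914622e-02  8.63223835e+01] [-0.47893458  0.86089194 -2.21238164] 14.6333 57.90405993419545
```

View pics/w12.png

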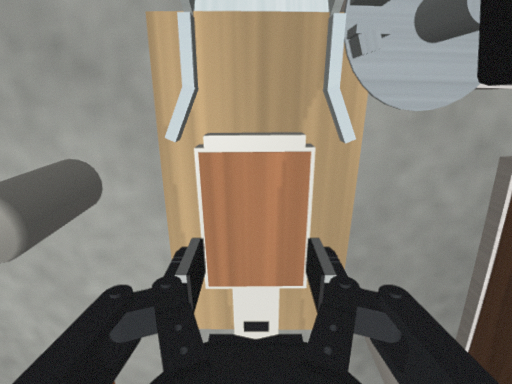

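```bash
python3 - <<'E'
from h import *
s=snap("wrist")
for a,b in (((194,30),(331,30)),((195,80),(328,80))):
    p=onz(s,[a,b],150);print(p.round(1).tolist(),p.mean(0).round(1),np.linalg.norm(p[0]-p[1]))
# sample front corners: top at z=TCPz-13ish
p=onz(s,[(204,150),(307,150)],162.5);print(p.mean(0),np.linalg.norm(p[0]-p[1]))
p=onz(s,[(195,149),(314,149)],162.5);print(p.round(1),p.mean(0),np.linalg.norm(p[0]-p[1]))
p=onz(s,[(205.5,289),(305.5,289)],162.5);print(p.round(1),p.mean(0),np.linalg.norm(p[0]-p[1]))
p=onz(s,[(193,9),(330,11)],140);print("mouth",p.round(1),p.mean(0))
E
```

```text
[[552.5, 160.4, 150.0], [618.0, 156.2, 150.0]] [585.2 158.3 150. ] 65.63397756772694
[[550.1, 138.0, 150.0], [616.8, 133.7, 150.0]] [583.4 135.8 150. ] 66.92439578020928
[578.28022309 102.88273353 162.5       ] 51.19419099266852
[[548.3 105.3 162.5]
 [607.3 101.5 162.5]] [577.81288471 103.42293395 162.5       ] 59.100933135976575
[[542.9  21.1 162.5]
 [602.8  17.3 162.5]] [572.8368612   19.23388146 162.5       ] 60.008347298940336
mouth [[551.3 172.1 140. ]
 [620.  166.7 140. ]] [585.64422619 169.39835158 140.        ]
```

>>> drive_tool(moves=[[[2, 0, -4], 0], [[3, 1, -7], 0], [[3.3, 5, -7], 0], [[3.7, 12, -7], 0], [[4.2, 20, -7], 0], [[4.7, 28, -7], 0], [[5.2, 35, -7], 0], [[5.4, 38, -7], 0]])

```text
time: 15.35
tool_pos: [581.6, 84.9, 169.9]
tcp_rot: [180.0, -0.0, 86.5]
ft_force: [0.1, 0.1, -1.8]
finger_gap: 57.8
```

```bash
python3 - <<'E'
from h import *
s=snap("wrist","w13");a=r.sense();print(a["tool_pos"],a["tcp_rot"],a["ft_force"],a["time"],a["finger_gap"])
E
```

```text
[581.61891615  84.9469463  169.86983603] [ 1.79991046e+02 -2.53902198e-02  8.64936725e+01] [-0.02125672 -0.34654641 -1.46013027] 15.4 57.75064781939786
```

View pics/w13.png

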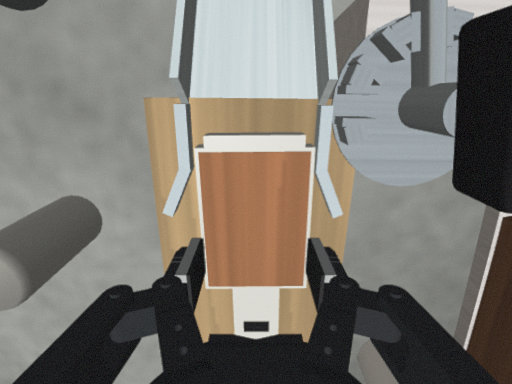

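>>> drive_tool(moves=[[[1, 0, -2], 0], [[1, 0, -4], 0], [[1, 0, -4], 0], [[1, 0, -4], 0], [[1, 0, -4], 0], [[1, 0, -4], 0], [[1, 0, -4], 0], [[1, 0, -4], 0]])

```text
time: 16.07
tool_pos: [582.5, 83.1, 165.7]
tcp_rot: [-180.0, 0.0, 86.4]
ft_force: [0.6, 0.1, -1.2]
finger_gap: 57.4
```

>>> drive_tool(moves=[[[0, 0, 0], 0], [[0, 0, 0], 0], [[0, 0, 0], 0], [[0, 0, 0], 0], [[0, 0, 0], 0], [[0, 0, 10], 0], [[0, 0, 30], 0], [[0, 0, 45], 0]], fingers=78)

```text
time: 16.73
tool_pos: [582.5, 83.3, 212.1]
tcp_rot: [-180.0, 0.0, 86.4]
ft_force: [-0.1, -0.5, 0.7]
finger_gap: 78.2
```

>>> drive_tool(moves=[[[0, -5, 15], 0], [[-1, -25, 15], 0], [[-3, -50, 15], 0], [[-5, -75, 15], 0], [[-6, -95, 15], 0], [[-6, -98, 15], 0], [[-6, -98, 15], 0], [[-6, -98, 15], 0]], fingers=0)

```text
time: 17.4
tool_pos: [576.8, -14.3, 226.3]
tcp_rot: [180.0, -0.0, 86.4]
ft_force: [0.2, -0.1, 0.8]
finger_gap: 0.1
```

```bash
python3 - <<'E'
from h import *
s=snap("wrist","w14");a=r.sense();print(a["tool_pos"],a["tcp_rot"],a["ft_force"],a["time"],a["finger_gap"])
E
```

```text
[576.73799007 -13.93086312 226.16715344] [ 1.79979397e+02 -2.51236358e-02  8.64265019e+01] [0.02299168 0.47870908 0.44370559] 17.45 -0.2978030038820717
```

View pics/w14.png

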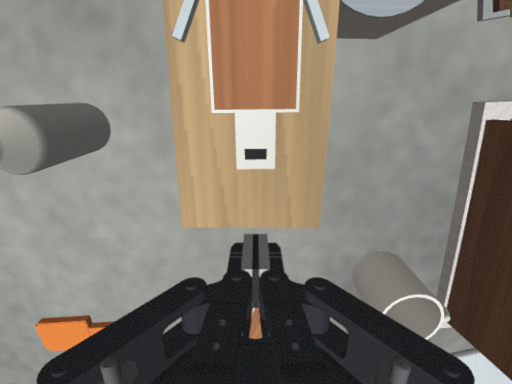

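```bash
python3 - <<'E'
from h import *
s=snap("wrist")
p=onz(s,[(236.5,169),(275.5,169),(213,112),(299,111)],152);print(p.round(1),p[:2].mean(0),p[2:].mean(0))
E
```

```text
[[564.2  20.2 152. ]
 [592.9  18.4 152. ]
 [551.4  61.8 152. ]
 [610.8  58.7 152. ]] [578.56900484  19.31927824 152.        ] [581.11759069  60.22467558 152.        ]
```

>>> drive_tool(moves=[[[0, -2, -10], 0], [[0, -4, -22], 0], [[0, -4, -34], 0], [[0, -4, -44], 0], [[0, -4, -50], 0], [[0, -4, -54], 0], [[0, -4, -56], 0], [[0, -4, -56], 0]])

```text
time: 18.17
tool_pos: [576.4, -18.7, 169.3]
tcp_rot: [-180.0, -0.0, 86.4]
ft_force: [0.0, 0.0, -0.9]
finger_gap: -0.2
```

```bash
python3 - <<'E'
from h import *
s=snap("wrist","w15");a=r.sense();print(a["tool_pos"],a["tcp_rot"],a["ft_force"],a["time"],a["finger_gap"])
E
```

```text
[576.72107757 -18.73362343 169.89072049] [ 1.79990588e+02 -2.51332127e-03  8.64091839e+01] [-1.11384593 -0.78082682  0.98869556] 18.2167 -0.053101097214460304
```

View pics/w15.png

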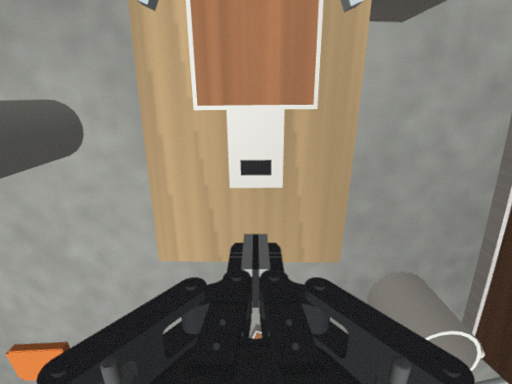

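>>> drive_tool(moves=[[[0, 5, -2], 0], [[1, 15, -2], 0], [[1.5, 25, -2], 0], [[2, 36, -2], 0], [[3, 48, -2], 0], [[3.6, 60, -2], 0], [[4.2, 70, -2], 0], [[4.5, 76, -2], 0]])

```text
time: 18.88
tool_pos: [581.2, 59.1, 167.9]
tcp_rot: [180.0, -0.0, 86.5]
ft_force: [-0.2, -1.1, 1.5]
finger_gap: -0.0
```

```bash
python3 - <<'E'
from h import *
s=snap("wrist","w16");a=r.sense();print(a["tool_pos"],a["tcp_rot"],a["ft_force"],a["time"],a["finger_gap"])
E
```

```text
[581.09857552  59.66519241 167.82135141] [ 1.79997435e+02 -4.06345543e-02  8.65036661e+01] [-0.57842856  1.17871846  0.10123971] 18.9333 0.0144860614050795
```

View pics/w16.png

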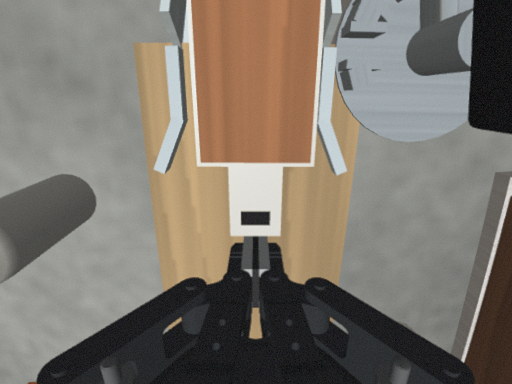

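Sample is straight between the rails, with the fingertips behind the tab at (256,240). I'll keep pushing.

>>> drive_tool(moves=[[[0, 3, 0], 0], [[0.5, 8, 0], 0], [[1, 14, 0], 0], [[1.3, 20, 0], 0], [[1.6, 26, 0], 0], [[2, 32, 0], 0], [[2.3, 36, 0], 0], [[2.5, 38, 0], 0]])

```text
time: 19.6
tool_pos: [583.6, 96.0, 167.8]
tcp_rot: [-180.0, -0.0, 86.4]
ft_force: [-0.7, -1.6, 0.7]
finger_gap: 0.3
```

```bash
python3 - <<'E'
from h import *
s=snap("wrist","w17");a=r.sense();print(a["tool_pos"],a["tcp_rot"],a["ft_force"],a["time"],a["finger_gap"])
s=snap("scene","s17")
cv2.imwrite("pics/s17c.png",cv2.resize(s["pixels"][150:260,250:380,::-1],None,fx=6,fy=5.4,interpolation=cv2.INTER_CUBIC))
E
```

```text
[583.59812095  96.09632455 167.73438784] [-1.79996479e+02 -1.40165197e-02  8.64438270e+01] [-0.57511088  0.21249925  0.04786712] 19.65 -0.06764427954950637
```

View pics/w17.png

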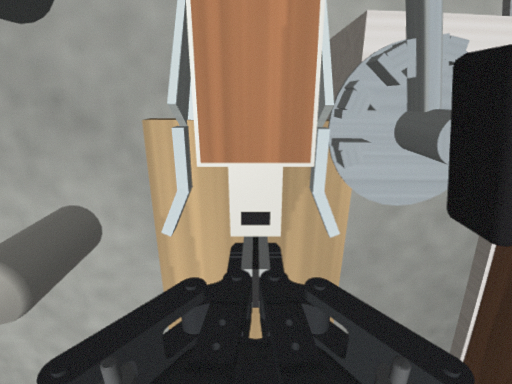

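View pics/s17c.png

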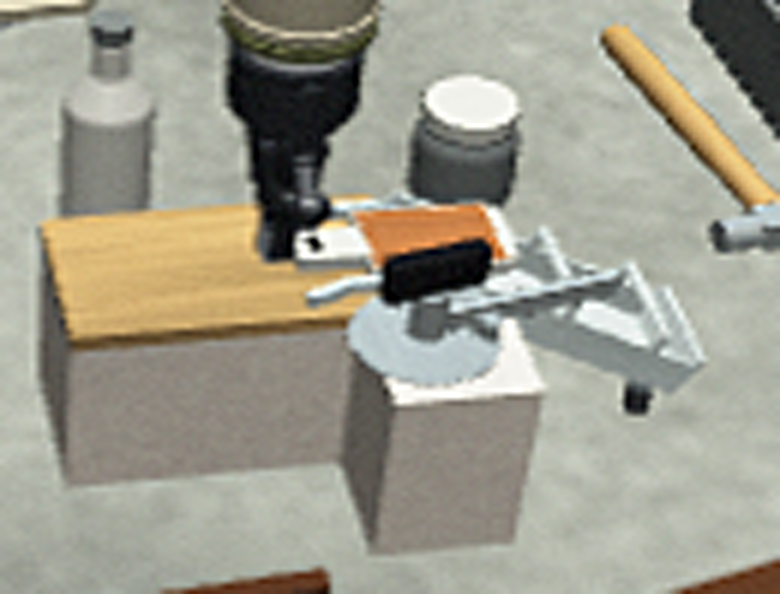

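>>> drive_tool(moves=[[[0, 3, 0], 0], [[0.3, 6, 0], 0], [[0.6, 9, 0], 0], [[0.8, 12, 0], 0], [[1, 15, 0], 0], [[1.2, 18, 0], 0], [[1.3, 20, 0], 0], [[1.3, 20, 0], 0]])

```text
time: 20.37
tool_pos: [584.9, 115.8, 167.8]
tcp_rot: [180.0, -0.0, 86.4]
ft_force: [0.9, -0.0, 0.4]
finger_gap: -0.3
```

```bash
python3 - <<'E'
from h import *
s=snap("wrist","w18");a=r.sense();print(a["tool_pos"],a["tcp_rot"],a["ft_force"],a["time"],a["finger_gap"])
E
```

```text
[584.88097582 115.51036212 167.74365772] [-1.79998761e+02  3.81461429e-04  8.64290399e+01] [-0.0484282  -0.02427816 -0.32952995] 20.4167 -0.10973896986640254
```

View pics/w18.png

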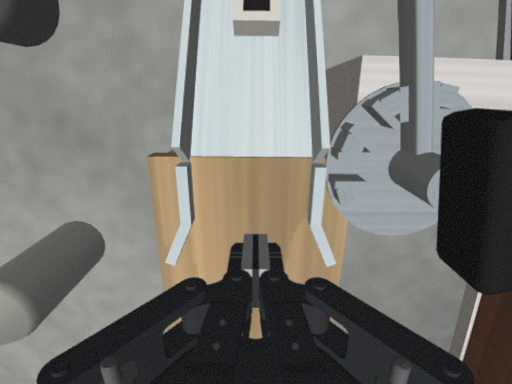

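It tipped and slid down the chute. I'll lift clear and look.

>>> drive_tool(moves=[[[0, 0, 10], 0], [[0, 0, 30], 0], [[0, 0, 60], 0], [[0, 0, 90], 0], [[0, -10, 120], 0], [[0, -10, 145], 0], [[0, -10, 155], 0], [[0, -10, 155], 0]])

```text
time: 21.08
tool_pos: [586.3, 105.2, 327.2]
tcp_rot: [179.6, -0.1, 86.4]
ft_force: [0.3, 0.2, 0.0]
finger_gap: -0.1
```

```bash
python3 - <<'E'
from h import *
s=snap("wrist","w19");a=r.sense();print(a["tool_pos"],a["tcp_rot"],a["ft_force"],a["time"],a["finger_gap"])
s=snap("scene","s19")
cv2.imwrite("pics/s19c.png",cv2.resize(s["pixels"][150:260,250:380,::-1],None,fx=6,fy=5.4,interpolation=cv2.INTER_CUBIC))
E
```

```text
[585.52198473 105.28099502 324.22327754] [ 1.79833872e+02 -2.92908593e-02  8.63998412e+01] [ 0.66000514  0.34241995 -0.76318901] 21.1333 -0.038757021343443825
```

View pics/w19.png

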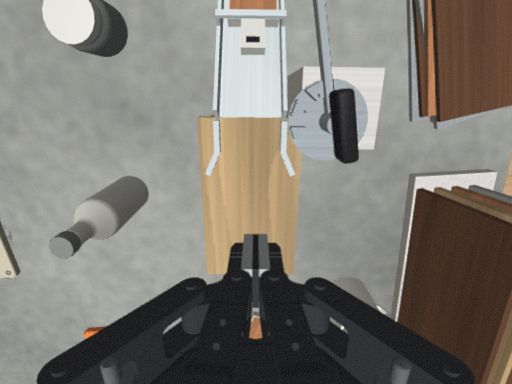

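View pics/s19c.png

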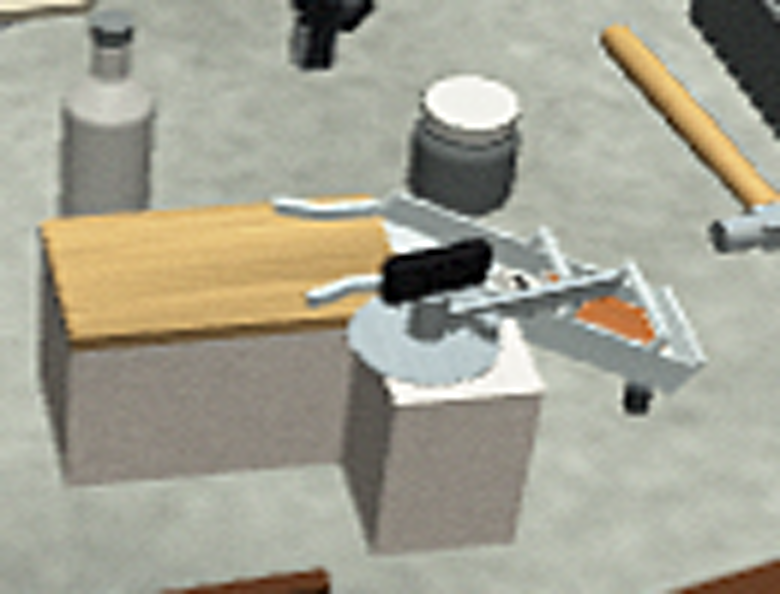

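```bash
python3 - <<'E'
from h import *
s=snap("wrist");q=snap("top")
O=np.array([585,168,140.]);yw=np.radians(-3.5);X=np.array([np.cos(yw),np.sin(yw),0]);H=np.array([-np.sin(yw),np.cos(yw),0])
t=np.radians(32);Y=H*np.cos(t)-np.array([0,0,np.sin(t)]);Z=np.cross(X,Y)
def oc(s,uv,z):
    d=ray(s,uv);c=np.array(s["xyz"])-O;k=(z-c@Z)/(d@Z);P=c+k[:,None]*d
    return np.c_[P@X,P@Y].round(1)
print("mouth edge",oc(s,[(220,117),(284,117)],0))
print("tab top end",oc(s,[(242,49),(265,49)],12),"bottom end",oc(s,[(242,54),(265,54)],0),"strap",oc(s,[(250,13)],32))
im=q["pixels"][:,:,::-1]
cv2.imwrite("pics/t19.png",cv2.resize(im[140:215,150:270],None,fx=6,fy=6,interpolation=cv2.INTER_CUBIC))
im=s["pixels"][:,:,::-1]
cv2.imwrite("pics/w19c.png",cv2.resize(im[0:130,190:320],None,fx=4.5,fy=4.5,interpolation=cv2.INTER_CUBIC))
E
```

```text
mouth edge [[-35.2   0.7]
 [ 33.9   0.4]]
tab top end [[-11.6  77. ]
 [ 13.8  76.9]] bottom end [[-12.2  80.5]
 [ 14.3  80.3]] strap [[ -2.4 105.4]]
```

View pics/t19.png

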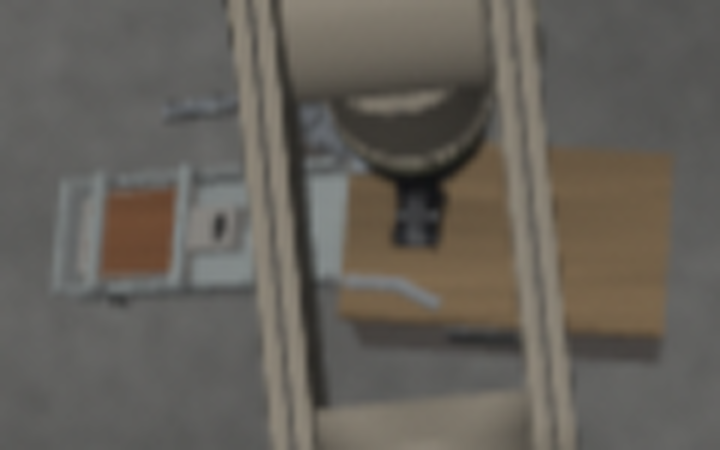

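View pics/w19c.png

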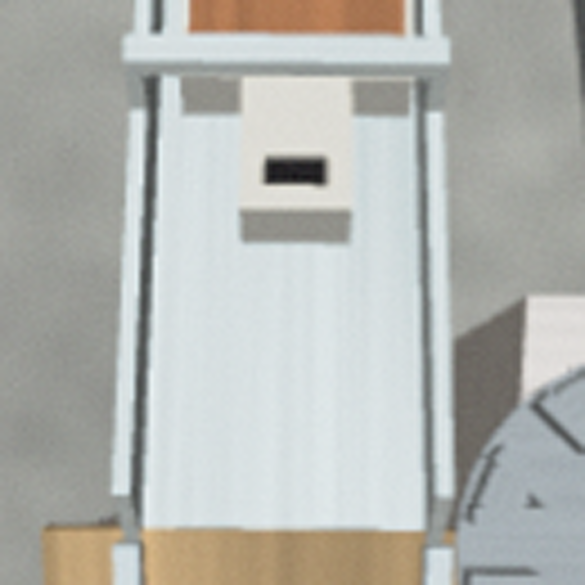

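>>> drive_tool(moves=[[[0, 10, 0], 0], [[0, 30, 0], 0], [[0, 50, 0], 0], [[0, 70, 0], 0], [[0, 90, 0], 0], [[0, 105, 0], 0], [[0, 110, 0], 0], [[0, 110, 0], 0]])

```text
time: 21.95
tool_pos: [584.3, 216.7, 321.7]
tcp_rot: [-179.9, 0.0, 86.5]
ft_force: [-0.8, -0.3, 1.2]
finger_gap: 0.0
```

```bash
python3 - <<'E'
from h import *
s=snap("wrist","w20")
im=s["pixels"][:,:,::-1]
cv2.imwrite("pics/w20.png",cv2.resize(im[60:380,130:400],None,fx=2,fy=1.8,interpolation=cv2.INTER_CUBIC))
E
```

```text
(no output)
```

View pics/w20.png

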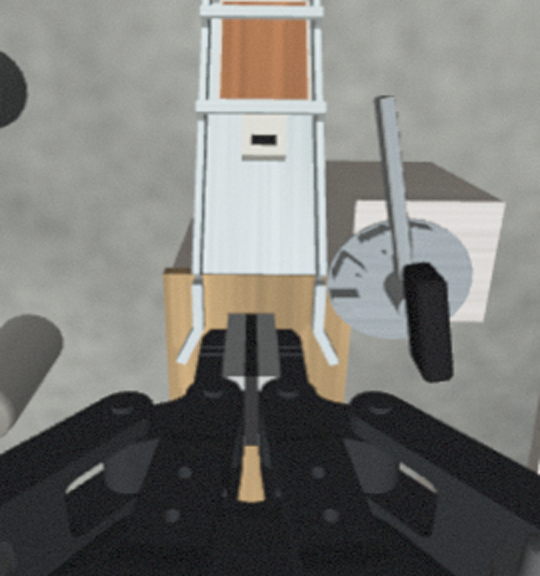

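```bash
python3 - <<'E'
from h import *
s=snap("wrist")
O=np.array([585,168,140.]);yw=np.radians(-3.5);X=np.array([np.cos(yw),np.sin(yw),0]);H=np.array([-np.sin(yw),np.cos(yw),0])
t=np.radians(32);Y=H*np.cos(t)-np.array([0,0,np.sin(t)]);Z=np.cross(X,Y)
def oc(s,uv,z):
    d=ray(s,uv);c=np.array(s["xyz"])-O;k=(z-c@Z)/(d@Z);P=c+k[:,None]*d
    return np.c_[P@X,P@Y].round(1)
print(oc(s,[(251,146),(272,146),(251,149),(272,149)],0))
im=s["pixels"][:,:,::-1]
def pr(x,y,z): return proj(s,O+X*x+Y*y+Z*z).round(1)
print("pred stop floor/top, wide end top, tab end", pr(0,214,0),pr(0,214,22),pr(0,214,12),pr(0,84,12),pr(0,84,0),pr(0,0,0),"straps",pr(0,108,32),pr(0,180,32))
cv2.imwrite("pics/w21.png",cv2.resize(im[0:160,200:330],None,fx=5,fy=3.7,interpolation=cv2.INTER_CUBIC))
E
```

```text
[[-9.8 84.2]
 [17.1 84.1]
 [-9.8 80.1]
 [17.  80. ]]
pred stop floor/top, wide end top, tab end [[258.3  58.8]] [[258.4  47.3]] [[258.4  52.7]] [[258.7 142.4]] [[258.6 146.1]] [[258.9 211.3]] straps [[258.9 116.8]] [[258.6  64.4]]
```

View pics/w21.png

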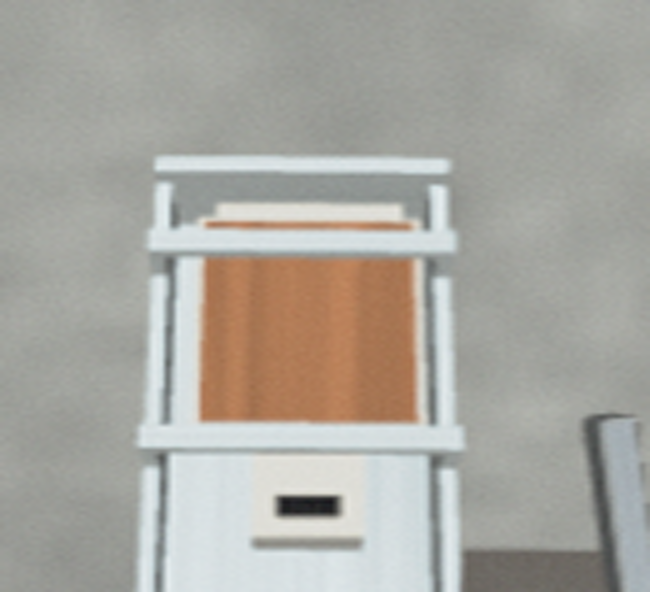

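```bash
python3 - <<'E'
from h import *
a=r.sense();print(a["ft_force"],a["time"]);print(r.hand_in())
E
```

```text
[ 0.18905822 -0.36904194 -0.02505947] 22.05
the job is handed in; nothing more can be done
None
```

I opened the gate fully and fed the tabbed sample down the chute, and it lies home against the stop with its tab up the slope. The job was handed in at 22 s with the robot clear of everything. `hand_in` reports no verdict.

- **Gate:** I pulled the knob up about 15 mm, turned it 80° clockwise, lowered it and let go. The arm measures about 80° (1.40 rad) from where it started, beside the chute. I judged the knob seated because its black bar matches the seated height in the scene view (centroid row 199.2, against 198.8 predicted seated and 195.9 if lifted). I measured this right after release; later views show the gate arm still beside the chute.
- **Sample:** I set it between the guide rails with its wide end forward and pushed it by the tab end until it tipped in and slid down. The tab's end measures 80–84 mm down the slope, against 84 expected at home. That puts the sample's middle at about 145–149 mm (135–160 allowed).
- **Position in the chute:** No gap to the stop shows in the close view. It sits 1–4 mm off the centre line (12 allowed) and looks flat.
- **Small disagreements:** The straps came out 1–3 mm off their given positions, and the deck measured about 116 mm wide against 110 given. The rails matched at about 67 mm apart. None of these affects the result.
- **Other things on the counter:** The arm never went near enough to touch them. I did not measure their positions again at the end.

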